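# Lay a bamboo culm in the saddles and close the keeper

### The arm

A 6-joint arm with a two-finger parallel gripper is mounted at the origin on the work surface. World frame = base frame: x ahead of the robot, y to its left, z up, the work surface at z = 0. Lengths are in m, angles in rad, forces in N, time in s.
With the tool pointing down it reaches from about 0.275 to 0.725 m from the base axis. Payload 15.9 kg.
Tool frame: the origin (TCP) lies on the centre line of the jaws, within the pads' length; the fingertips stand 8 mm ahead of it and the grasp point (between the pads) lies 11 mm behind it (r.tip_extent is the distance from the TCP to the fingertips, in m); z points along the fingers, y is the direction in which the jaws open and shut (so a half turn about z gives the same grasp; the last joint's range is limited). The gripper opens to 85 mm and grips with 20 to 120 N. Pads are 22 mm wide; open, the fingers measure 114 mm over their backs; the gripper's body (76 mm by 85 mm) begins 54 mm behind the grasp point. The pads swing forward as they close: fully open they stand 13 mm farther back than shut.
Start: joints at [1.246, 0.213, -0.034, 1.323, 0, 1.571], TCP at [0.16, 0.474, 0.239] pointing down, gripper open.
Joint ranges: [-2.98, 2.98], [-0.74, 1.72], [-1.14, 1.35], [-2.1, 2.04], [-1.57, 1.44], [-3.14, 3.14]. Speed limits (rad/s): [1.89, 1.89, 2.39, 2.57, 3.14, 3.14].

### API

Orientations are given as a unit quaternion [w, x, y, z].
In Python, from workcell import r gives the robot as it stands.
- The arm moves only by the shell command python3 -m jog 'ROWS' [FORCE]. ROWS is text: rows parted by semicolons, each of 7 numbers parted by spaces: the shift along the tool's x, y, z in mm, then the turn, a rotation vector about the tool's x, y, z in degrees, then the closure, from -1 (fully open) to 1 (shut). A call has 1 to 20 rows; each row is the pose to reach, as a shift and turn from the pose measured when the call began, along the tool's axes at that moment; what a row does not reach only later rows make up. A row lasts 1/10 s, in which the tool goes at most 50 mm and 8.59 degrees, less where a joint would pass 70% of its speed; a pose out of reach is approached as far as the arm can. A call with a gripper value outside its range is refused whole. The fingers move at their own pace and stop on an object; FORCE is the grip in N (left out, the last holds). Time passes only in rows, so rows that repeat a pose let the fingers close. It gives the time, the measured TCP pose, the force and the opening at its end, in the units of the state.
- r.get_state(): the state, without advancing time (a new reading comes with each control period).
- r.read_camera(name): name is "scene" or "top" or "wrist"; returns a dict with "frame" (400x640x3 uint8, red, green, blue), "range_z" (400x640 float32, m along the optical axis (not along the pixel's ray), 0 where there is no reading), "K" (3x3 intrinsics, pixels), "extrinsics" (4x4, takes a point from camera to world coordinates). Camera axes: x right, y down, z forward; pixel columns grow to the right and rows downward; lengths in m; the calibration is good to about 2 mm. A picture is of the moment at which its call begins.
- r.sign_off(): hands the job in, once; it reports no verdict.
The state is a dict: "t": time; "joints": joint angles; "qd": joint speeds; "effort": joint torques, N m; "tool_pos": TCP position; "orientation": TCP orientation; "contact_force": force on the tool from outside, world axes, zero at the start; "wrist_torque": the same for the moment, N m; "gripper_width": finger opening in m.
Only numpy, scipy, OpenCV 4.12 (cv2) and the standard library are available. Lean on these libraries where they do the work, as an engineer would, in place of code of your own. Each camera call takes 0.05 s, during which the arm holds its last target.

### The job

Take the bamboo culm off the slanted rack and lay it level in the two V-notched saddles of the dark work block, with its ends sticking out about equally on both sides; lower it in, do not drop it. Once it lies there and you have let go of it, swing the wooden keeper square across the culm so that it cannot jump out. Do not disturb the mug, the mallet, the pine block or the bamboo offcut.

Things in the scene. Friction and masses are not known exactly. Their poses are not given: they have to be found in the camera images.
- culm: The straight bamboo culm to be laid: a pale yellow rod, 28 mm in diameter, 300 mm long, about 0.13 kg, with three faint darker node rings. Origin at its middle, on its axis; its x axis runs along its length. It may lie either way round. It starts on the slanted rack, sloping at 35 degrees, its x axis pointing down the slope.
- rack: Slanted wooden rack, fixed, about 290 mm long (x), 85 mm wide (y), origin on the table. Its plank rises to the rack's -x (about towards the robot) at 35 degrees and carries a toe stop at the low end and two V-blocks, 20 mm thick, 105 mm either way from the culm's middle, 8 mm higher than the culm's axis (square to the plank). The culm's axis is 50 mm off the plank; lift it out square to the plank.
- rack_mid (a point): Where the culm's middle rests on the rack, 162 mm above the table.
- bench: Dark wooden work block, fixed, 130 (x) by 260 (y) by 50 mm high, origin at the centre of its underside. On it two pine V-block saddles at y = -100 and +100 mm, 22 mm thick (y), 130 mm wide (x), each with a 90 degree notch at x = 0, 56 mm wide at the top, bottom 80 mm and saddle top 108 mm above the table. A seated culm lies along the block's y axis.
- seat (a point): The point where the middle of the culm is when it is seated and centred: on the block's middle, 99.8 mm above the table, half way between the saddles. Axes as the block's.
- keeper (a joint): Keeper angle (rad): flat pine arm, 94 x 22 x 10 mm, turning level about an upright pin on the saddle at the block's y = +100 mm. 0: points along the block's +y, clear of the notch; grows clockwise seen from above; 1.57: points along the block's +x, square across the notch; stop at 1.65. Underside 117 mm above the table, 3 mm over a seated culm. Stays where left; 1 N at the knob moves it.
- keeper_pivot (a point): Point on the upright pin's axis about which the keeper turns, at the block's x = -46, y = +100 mm, at the height of the knob's grip point (142 mm above the table).
- keeper_knob (a point): Grip point on the keeper's upright round knob (dark wood, 16 mm in diameter, 30 mm tall, top 157 mm above the table), 64 mm from the keeper's pin; 142 mm above the table.
- mug: Bystander: blue ceramic cup, 68 mm across, 85 mm high, origin at the centre of its underside.
- mallet: Bystander: wooden mallet lying down, head 60 mm in diameter and 95 mm long, handle 22 mm thick reaching 160 mm from the head along the mallet's -x. Origin on the table under the head.
- pine_block: Bystander: pine block 60 x 75 x 45 mm high, origin at the centre of its underside.
- offcut: Bystander: short upright bamboo offcut, greenish, 60 mm in diameter, 75 mm high, origin at the centre of its underside.

How it is judged:
By the outcome, as a careful person would: the job done as asked, in the order asked, and still so for the second after the job is handed in, with the robot touching nothing.
It also fails if it takes over 48 s, if anything falls off the work surface, if the arm or the gripper's body presses on something with over 40 N, if the wrist force passes 120 N, or if a joint passes its speed limit or range.

## Working session

There is one attempt and no reset: what is moved stays moved. The work goes in short steps, Python scripts to look and compute and a shell command to move; the robot and the scene stay as the last step left them, time stands still between calls to the robot, and variables do not carry over. Pictures are saved under pics/ and viewed, and the job is handed in when it is done.

```bash
ls; mkdir -p pics
cat > h.py <<'E'
import numpy as np, cv2
from workcell import r
from scipy.spatial.transform import Rotation as R
def snap(n,f):
    c=r.read_camera(n); cv2.imwrite(f'pics/{f}.png',c['frame'][:,:,::-1]); np.savez(f'pics/{f}.npz',**c); return c
def ld(f): return np.load(f'pics/{f}.npz')
def pts(c):
    z=c['range_z']; K=c['K']; v,u=np.mgrid[:400,:640]
    p=np.stack([(u-K[0,2])*z/K[0,0],(v-K[1,2])*z/K[1,1],z],-1)
    E=c['extrinsics']; return p@E[:3,:3].T+E[:3,3]
def q2R(q): return R.from_quat([q[1],q[2],q[3],q[0]])
E
python3 - <<'E'
from h import *
for n in ('scene','top','wrist'): c=snap(n,n+'0'); print(n,c['extrinsics'].round(3).tolist())
print(r.get_state())
E
```

```text
pics
scene [[-0.271, 0.627, -0.731, 1.281], [0.963, 0.188, -0.196, 0.263], [0.014, -0.756, -0.654, 0.743], [0.0, 0.0, 0.0, 1.0]]
top [[-0.009, -0.987, 0.163, 0.419], [-1.0, 0.006, -0.019, 0.069], [0.017, -0.163, -0.986, 1.177], [0.0, 0.0, 0.0, 1.0]]
wrist [[0.318, 0.908, 0.273, 0.091], [0.948, -0.304, -0.093, 0.497], [-0.002, 0.289, -0.957, 0.374], [0.0, 0.0, 0.0, 1.0]]
{'t': 0.15, 'joints': array([ 1.24603983e+00,  2.13239234e-01, -3.48611607e-02,  1.32350245e+00,
        3.13295636e-05,  1.57076739e+00]), 'qd': array([-0.00116137, -0.00177865,  0.00227728,  0.00050743,  0.00090965,
        0.0004084 ]), 'effort': array([ 1.09738288e-03, -6.86410975e+01,  4.87245798e+01,  1.31950609e-02,
        9.00095665e-05, -2.09699010e-05]), 'tool_pos': array([0.15945387, 0.47364155, 0.23895314]), 'orientation': array([-8.06575917e-05,  1.61651338e-01,  9.86847852e-01, -3.95420937e-04]), 'contact_force': array([-0.46585787, -0.59542627, -0.00174652]), 'wrist_torque': array([-0.01018602,  0.01792061, -0.0043624 ]), 'gripper_width': 0.08540519451655904}
```

View pics/scene0.png

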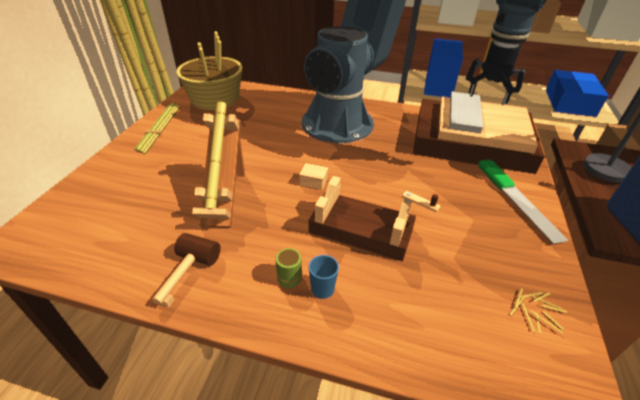

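View pics/top0.png

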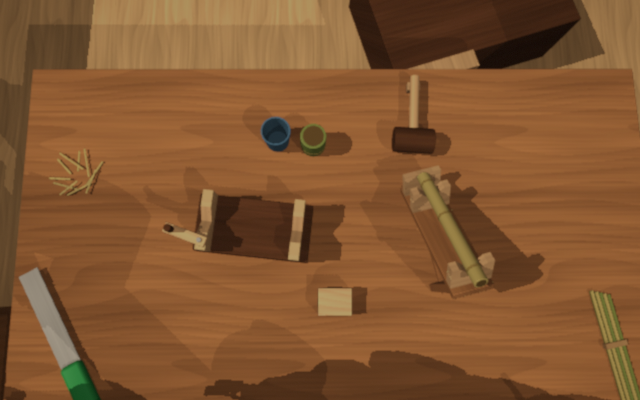

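The scene view shows the culm on the rack (scene px 215,160) and the bench with the keeper swung outward. In the top view the culm runs from (425,180) to (483,283), the saddles are at (207,220) and (298,230), and the knob is at (168,229). I'll measure from the top depth image next.

Run:
```python
from h import *
c=ld('top0');f=c['frame'][:,:,::-1]
cv2.imwrite('pics/cropA.png',cv2.resize(f[160:310,390:510],None,fx=4,fy=4,interpolation=2)[:600])
cv2.imwrite('pics/cropB.png',cv2.resize(f[180:270,155:315],None,fx=5,fy=5,interpolation=2))
P=pts(c)
# culm points: pale, along line
m=np.zeros((400,640),bool); mm=m.astype(np.uint8); cv2.line(mm,(428,182),(481,279),1,3)
p=P[mm>0]; ctr=p.mean(0); u,s,vt=np.linalg.svd(p-ctr); d=vt[0]*np.sign(vt[0][0]); print('dir',d,'slope',np.degrees(np.arcsin(d[2])),'yaw',np.degrees(np.arctan2(d[1],d[0])),'c',ctr, s/len(p)**.5)
t=(p-ctr)@d; print(t.min(),t.max())
# saddle tops
for lo,hi in ((.104,.113),(.045,.055)):
  z=(P[...,2]>lo)&(P[...,2]<hi); z[:, :190]=0; z[:,315:]=0; z[:185]=0; z[268:]=0
  n,l,st,ce=cv2.connectedComponentsWithStats(z.astype(np.uint8))
  for i in range(1,n):
    if st[i,4]>15: q=P[l==i]; print(lo,st[i],q.mean(0).round(4),cv2.minAreaRect((q[:,:2]*1000).astype(np.float32)))
z=(P[...,2]>.15)&(P[...,2]<.165); z[:,:155]=0;z[:,215:]=0;z[:210]=0;z[250:]=0
print('knob',P[z].mean(0),z.sum())
z=(P[...,2]>.122)&(P[...,2]<.132); z[:,:155]=0;z[:,215:]=0;z[:210]=0;z[250:]=0
q=P[z];print('arm',q.mean(0),z.sum(),cv2.minAreaRect((q[:,:2]*1000).astype(np.float32)))
```

```text
dir [ 0.52211678 -0.03612804 -0.85210847] slope -58.441743659537146 yaw -3.958291059820198 c [ 0.52163019 -0.21777119  0.1944115 ] [0.09644997 0.05026064 0.00275439]
-0.900877968547461 0.13745491017869169
0.104 [200 189  13  22 205] [0.6004 0.2902 0.1083] ((600.002197265625, 290.32196044921875), (22.58757781982422, 44.89915466308594), 81.81320190429688)
0.104 [293 199  12  21 194] [0.5774 0.0918 0.1086] ((577.142333984375, 91.9897232055664), (21.973363876342773, 43.303932189941406), 83.80292510986328)
0.104 [196 229  12   8  55] [0.5285 0.298  0.1077] ((530.1021728515625, 298.1748352050781), (23.058456420898438, 14.22966194152832), 72.91899108886719)
0.104 [288 238  12  22 202] [0.4906 0.1022 0.1086] ((491.4114074707031, 102.07675170898438), (21.885587692260742, 44.112056732177734), 83.25401306152344)
0.104 [194 242  12   8  45] [0.4972 0.302  0.1088] ((500.05181884765625, 302.2259521484375), (22.150264739990234, 15.281351089477539), 86.31390380859375)
0.045 [195 193   7  40 116] [0.5753 0.3194 0.0507] ((578.226318359375, 317.6802673339844), (12.126354217529297, 89.33296203613281), 83.10098266601562)
0.045 [ 209  194   85   66 4352] [0.5451 0.1983 0.0508] ((545.8536987304688, 197.84864807128906), (177.30960083007812, 130.39935302734375), 83.36848449707031)
0.045 [299 204  14  58 474] [0.5307 0.077  0.0506] ((531.4323120117188, 76.86009216308594), (19.070575714111328, 129.98690795898438), 83.27982330322266)
knob [0.53440516 0.35924632 0.15741253] 53
arm [0.52090639 0.32517814 0.12793163] 391 ((523.3309326171875, 331.20440673828125), (93.34223937988281, 21.96300506591797), 68.79032135009766)
```

```bash
sleep 0
python3 - <<'E'
from h import *
c=ld('top0');P=pts(c)
mm=np.zeros((400,640),np.uint8); cv2.line(mm,(424,176),(486,290),1,17)
d0=np.array([np.cos(np.radians(35)),0,-np.sin(np.radians(35))])
for it in range(1):
  p=P[(mm>0)&(c['range_z']>0)&(P[...,2]>.05)]
  best=None
  # RANSAC line on top points: fit plane z(x) upper envelope -> fit cylinder
from scipy.optimize import least_squares
# initial
x0=np.array([0.47,-.21,.162,np.radians(-26),np.radians(35)])
def dist(x,p):
  ya,sl=x[3:];d=np.array([np.cos(ya)*np.cos(sl),np.sin(ya)*np.cos(sl),-np.sin(sl)])
  v=p-np.array([.5,x[0],x[1]]) if False else p-x[:3]
  t=v@d; return np.linalg.norm(v-t[:,None]*d,axis=1)-.014,t
# seed from pixels
a=P[190,430];b=P[270,476];print(a,b)
d=a-b;x0[:3]=(a+b)/2-[0,0,.014];x0[3]=np.arctan2(d[1],d[0]);x0[4]=np.arcsin(-d[2]/np.linalg.norm(d))
print(x0)
for thr in (.01,.006,.004,.004):
  e,t=dist(x0,p); q=p[(abs(e)<thr)&(abs(t)<.16)]
  s=least_squares(lambda x:np.r_[dist(x,q)[0],(x[0]-x0[0])*1],x0,loss='soft_l1',f_scale=.001); x0=s.x
e,t=dist(x0,p);k=abs(e)<.003;print(k.sum(),np.abs(e[k]).mean(),np.percentile(t[k],[0,1,50,99,100]))
h=np.histogram(t[k],bins=np.arange(-.2,.2,.01));print(h[0])
print(x0,np.degrees(x0[3:]))
ya,sl=x0[3:];d=np.array([np.cos(ya)*np.cos(sl),np.sin(ya)*np.cos(sl),-np.sin(sl)])
tt=(np.percentile(t[k],.5)+np.percentile(t[k],99.5))/2
print('mid',x0[:3]+tt*d,'mid by z=.162',x0[:3]+d*(x0[2]-.162)/np.sin(sl),'dir',d)
E
```

```text
[ 0.61384776 -0.19213289  0.1221982 ] [ 0.43963179 -0.2388637   0.24988043]
[ 0.52673978 -0.21549829  0.17203932  0.26206596  0.61599021]
1747 0.0009708813102048738 [-0.14095761 -0.13805544 -0.00937283  0.16547224  0.17715721]
[ 0  0  0  0  0  2 85 78 69 72 72 69 63 67 59 59 61 59 55 58 53 54 53 52
 51 45 53 45 48 45 54 47 52 47 40 38 31 11  0]
[ 0.52673971 -0.21886331  0.16937944  0.24441951  0.61183996] [14.00420639 35.05584759]
mid [ 0.53954767 -0.21566893  0.16011731] mid by z=.162 [ 0.53694422 -0.21631824  0.162     ] dir [ 0.79426234  0.19809378 -0.57437461]
```

View pics/cropA.png

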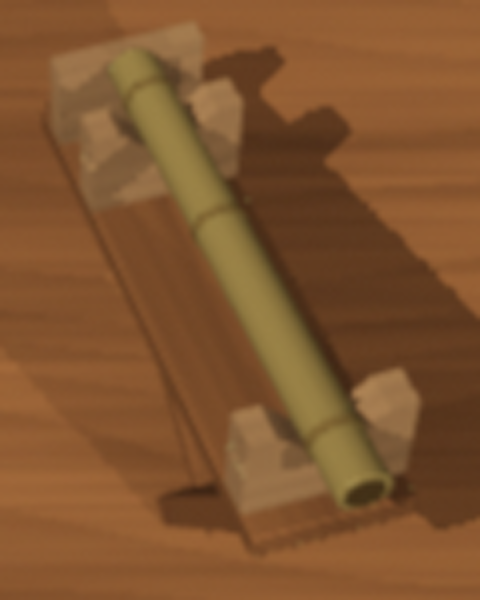

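View pics/cropB.png

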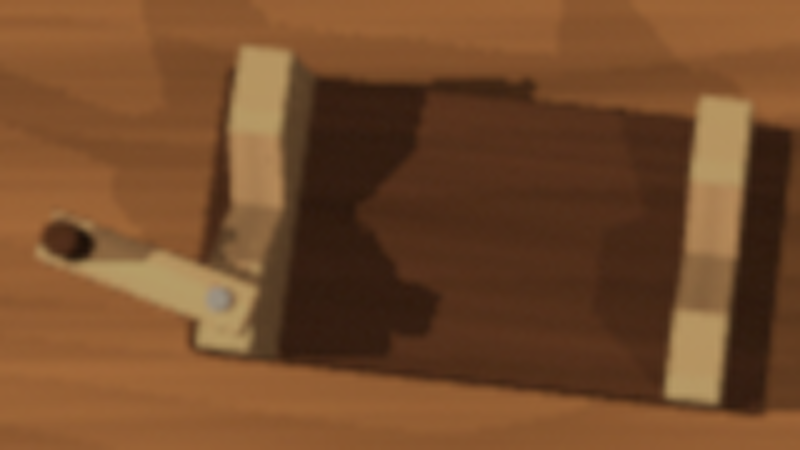

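The culm sits at about (0.537, -0.216, 0.162), with yaw 14° and slope 35°. The bench is centred at (0.546, 0.197) with yaw -6.7°. The keeper knob is at (0.534, 0.359), which puts the keeper at about 0.25 rad. I'll write a helper that gives shifts in tool axes.

```bash
cat >> h.py <<'E'
mid=np.array([.537,-.2163,.162]); ya=np.radians(14.); sl=np.radians(35)
d=np.array([np.cos(ya)*np.cos(sl),np.sin(ya)*np.cos(sl),-np.sin(sl)])
n=np.array([np.sin(sl)*np.cos(ya),np.sin(sl)*np.sin(ya),np.cos(sl)])
def mk(x,z): return R.from_matrix(np.stack([x,np.cross(z,x),z],1))
Rg=mk(-d,-n)
def vert(yawy): # tool down, jaw y at yaw (deg)
    a=np.radians(yawy); y=np.array([np.cos(a),np.sin(a),0]); z=np.array([0,0,-1.]); return mk(np.cross(y,z),z)
def rel(p,Rt,s=None):
    s=s or r.get_state(); R0=q2R(s['orientation'])
    return np.r_[R0.inv().apply(np.array(p)-s['tool_pos'])*1000,np.degrees((R0.inv()*Rt).as_rotvec())].round(2)
E
python3 - <<'E'
from h import *
print(rel([.42,.05,.33],vert(90)),rel(mid+n*.09,Rg))
E
```

```text
[-3.8209e+02 -3.1845e+02 -9.0800e+01 -5.0000e-02 -1.0000e-02 -1.8610e+01] [-621.43 -505.61    3.62    9.91   34.02  -31.59]
```

```bash
python3 -m jog '-60 -40 -50 0 0 0 -1;-105 -75 -80 0 0 -5 -1;-140 -105 -91 0 0 -10 -1;-180 -135 -91 0 0 -15 -1;-220 -170 -91 0 0 -18 -1;-260 -200 -91 0 0 -18 -1;-300 -235 -91 0 0 -18 -1;-340 -270 -91 0 0 -18 -1;-382 -300 -91 0 0 -18 -1;-382 -318 -91 0 0 -18 -1;-420 -345 -85 2 7 -21 -1;-460 -375 -70 4 13 -23 -1;-500 -405 -55 6 20 -26 -1;-540 -440 -40 7 26 -28 -1;-580 -475 -20 8 30 -30 -1;-621 -505 3 10 34 -31.6 -1;-621 -505 3 10 34 -31.6 -1;-621 -505 3 10 34 -31.6 -1'
python3 - <<'E'
from h import *
s=r.get_state();print(s['joints']);print(rel(mid+n*.09,Rg),rel(mid-n*.011,Rg))
E
```

```text
t: 1.95
tool_pos: [0.5337, -0.1855, 0.2039]
orientation: [-0.284, -0.12, 0.95, -0.043]
contact_force: [0.6, 1.2, 0.7]
gripper_width: 0.0851
[-0.19737835  0.91251467  0.84712238  2.03545173 -0.25380496 -0.37862308]
[-2.202e+01 -3.163e+01 -5.208e+01 -1.020e+00  1.640e+00  3.000e-02] [-1.912e+01 -2.983e+01  4.887e+01 -1.020e+00  1.640e+00  3.000e-02]
```

Joint 4 has reached its limit at the full 35° tilt. I'll use a smaller tool tilt of 22°. The pads clamp the rod the same way, and I'll still translate square to the plank.

```bash
cat >> h.py <<'E'
def tilt(tdeg,yaw): # tool pointing down, x = -(dir at yaw, pitched down tdeg)
    s=np.radians(tdeg);a=np.radians(yaw)
    dd=np.array([np.cos(a)*np.cos(s),np.sin(a)*np.cos(s),-np.sin(s)]); nn=np.array([np.sin(s)*np.cos(a),np.sin(s)*np.sin(a),np.cos(s)])
    return mk(-dd,-nn)
R22=tilt(22,14); z22=R22.apply([0,0,1])
E
python3 - <<'E'
from h import *
print(rel(mid+n*.07+z22*.011,R22))
E
```

```text
[-23.61 -31.08 -21.3   -1.01 -11.36   0.15]
```

```bash
python3 -m jog '-5 -5 -22 -1 -6 0 -1;-24 -31 -22 -1 -11.4 0 -1;-24 -31 -22 -1 -11.4 0 -1;-24 -31 -22 -1 -11.4 0 -1;-24 -31 -22 -1 -11.4 0 -1'
python3 - <<'E'
from h import *
s=r.get_state();print(s['joints'],s['qd']);print(rel(mid+n*.07+z22*.011,R22),rel(mid+z22*.011,R22))
snap('wrist','w1')
E
```

```text
t: 2.45
tool_pos: [0.5722, -0.2067, 0.2092]
orientation: [-0.19, -0.121, 0.974, -0.023]
contact_force: [0.5, -0.4, -0.4]
gripper_width: 0.0852
[-0.25568307  0.83299528  0.80539707  1.88544891 -0.18061426 -0.4717627 ] [ 0.00735222  0.0047604   0.00075468 -0.00275577 -0.00052575 -0.00245957]
[ 0.36 -0.83  0.21  0.04 -0.08  0.18] [ 1.601e+01 -8.300e-01  6.844e+01  4.000e-02 -8.000e-02  1.800e-01]
```

View pics/w1.png

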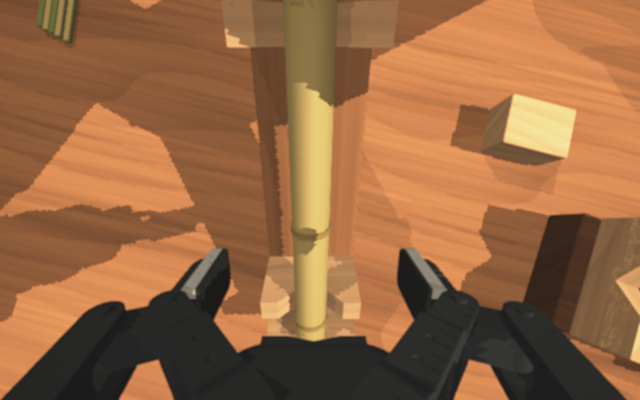

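The culm (column ~312) is centred between the fingertips (228 and 400) and parallel to the tool. I'll descend and grip.

```bash
python3 -m jog '8 -0.8 34 0 0 0 -1;13 -0.8 55 0 0 0 -1;16 -0.8 68.4 0 0 0 -1;16 -0.8 68.4 0 0 0 -1;16 -0.8 68.4 0 0 0 0;16 -0.8 68.4 0 0 0 1;16 -0.8 68.4 0 0 0 1;16 -0.8 68.4 0 0 0 1;16 -0.8 68.4 0 0 0 1;16 -0.8 68.4 0 0 0 1' 50
python3 - <<'E'
from h import *
s=r.get_state();print(s['contact_force'],s['wrist_torque']);print(rel(mid+n*.08+z22*.011,R22))
E
```

```text
t: 3.5
tool_pos: [0.5342, -0.2183, 0.1524]
orientation: [-0.189, -0.121, 0.974, -0.024]
contact_force: [5.7, -9.0, 2.6]
gripper_width: 0.0265
[ 5.68370954 -8.98011568  2.55706498] [-1.65363684 -1.07745825  0.77475754]
[-1.741e+01  1.060e+00 -7.707e+01 -1.500e-01  2.000e-02  1.400e-01]
```

```bash
python3 -m jog '-2 0 -9 0 0 0 1;-5 0 -22 0 0 0 1;-10 0 -44 0 0 0 1;-17.5 0 -77 0 0 0 1;-17.5 0 -77 0 0 0 1'
python3 - <<'E'
from h import *
s=r.get_state();print(s['contact_force'],s['wrist_torque'],s['gripper_width'])
snap('wrist','w2');snap('scene','s2');c=snap('top','t2')
P=pts(c)
E
```

```text
t: 4.0
tool_pos: [0.5795, -0.2068, 0.2192]
orientation: [-0.188, -0.121, 0.974, -0.025]
contact_force: [0.6, 0.2, -1.5]
gripper_width: 0.0266
[ 0.57283044  0.20400679 -1.45032666] [ 0.10021064 -0.41907186 -0.04140473] 0.026631650526872143
```

View pics/s2.png

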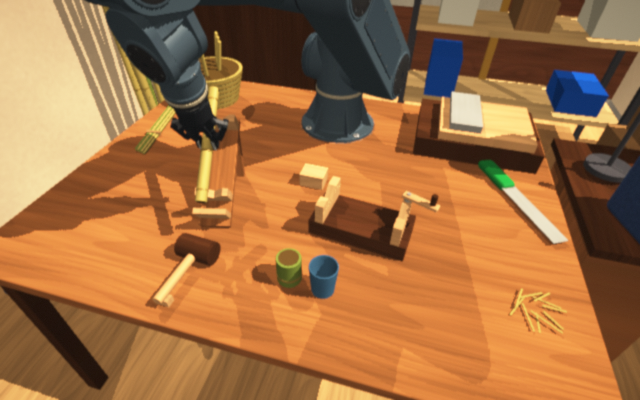

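View pics/t2.png

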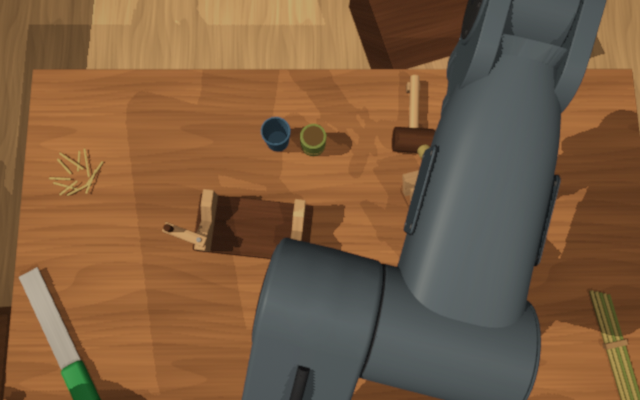

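The culm is off the rack and held, with nothing else touched. Next I'll compute the transport waypoints.

```bash
cat >> h.py <<'E'
by=np.radians(83.3); BX=np.array([np.sin(by),-np.cos(by),0]); BY=np.array([np.cos(by),np.sin(by),0])
seat=np.array([.5459,.197,.0998]); Rp=tilt(-13,83.3); zp=Rp.apply([0,0,1])
E
python3 - <<'E'
from h import *
from scipy.spatial.transform import Slerp
s=r.get_state();R0=q2R(s['orientation']);p0=s['tool_pos']
p1=seat+[0,0,.10]+zp*.011; S=Slerp([0,1],R.concatenate([R0,Rp]))
print(rel(p0+[0,0,.08],R0))
for a in np.linspace(.1,1,10): print(rel((p0+[0,0,.08])*(1-a)+a*(p1+[0,0,.04*(a<1)]),S(a)))
E
```

```text
[ 29.92  -0.12 -74.19   0.     0.     0.  ]
[ 21.04  40.09 -70.54   0.54  -3.06  -6.99]
[ 12.16  80.31 -66.88   1.08  -6.12 -13.97]
[  3.28 120.52 -63.22   1.62  -9.19 -20.96]
[ -5.6  160.74 -59.57   2.16 -12.25 -27.94]
[-14.48 200.95 -55.91   2.7  -15.31 -34.93]
[-23.37 241.17 -52.25   3.24 -18.37 -41.92]
[-32.25 281.39 -48.59   3.78 -21.44 -48.9 ]
[-41.13 321.6  -44.94   4.32 -24.5  -55.89]
[-50.01 361.82 -41.28   4.86 -27.56 -62.87]
[-73.85 402.1   -0.53   5.4  -30.62 -69.86]
```

```bash
python3 -m jog '15 0 -37 0 0 0 1;30 0 -74 0 0 0 1;21 40 -70.5 0.5 -3 -7 1;12 80 -67 1 -6 -14 1;3 120 -63 1.6 -9 -21 1;-5.6 160 -60 2.2 -12 -28 1;-14.5 200 -56 2.7 -15 -35 1;-23 240 -52 3.2 -18.4 -42 1;-32 280 -49 3.8 -21.4 -49 1;-41 320 -45 4.3 -24.5 -56 1;-50 360 -41 4.9 -27.6 -63 1;-60 395 -30 5.4 -30.6 -70 1;-60 402 -30 5.4 -30.6 -70 1;-60 402 -30 5.4 -30.6 -70 1'
python3 - <<'E'
from h import *
s=r.get_state();print(s['joints'],s['qd'],s['contact_force'],s['gripper_width'])
print(rel(seat+[0,0,.10]+zp*.011,Rp))
snap('scene','s3');snap('top','t3')
E
```

```text
t: 5.55
tool_pos: [0.5432, 0.199, 0.2211]
orientation: [0.083, -0.661, 0.742, 0.075]
contact_force: [-0.3, -0.5, -1.0]
gripper_width: 0.0267
[ 0.23909442  0.3026128   0.01662856  1.20695853  0.2118917  -1.20812925] [-0.030056    0.00712611  0.03879394  0.02015657 -0.00760575 -0.00510195] [-0.32996245 -0.47321263 -1.04288575] 0.026706937102685232
[ 6.37 -2.98 31.35  0.12 -0.08  0.08]
```

View pics/s3.png

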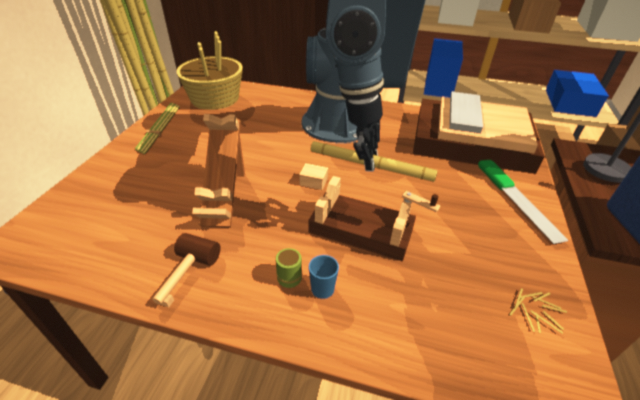

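View pics/t3.png

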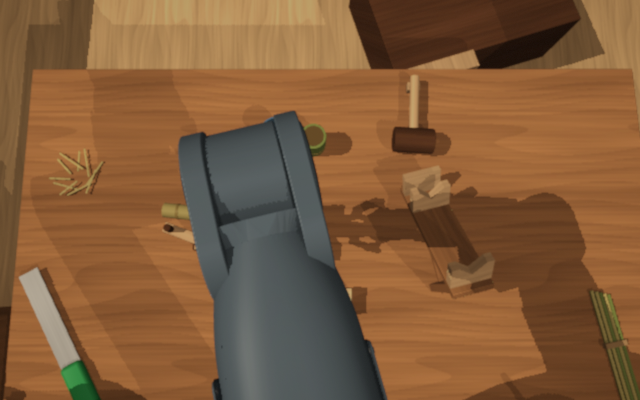

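The scene view shows the culm held above the bench, running from (313,147) to (436,175). I'll fit its axis from the scene depth, and recheck the bench in the same camera.

```bash
cat >> h.py <<'E'
from scipy.optimize import least_squares
def fitculm(name,a,b,w=13,z0=None):
    c=ld(name);P=pts(c);mm=np.zeros((400,640),np.uint8);cv2.line(mm,a,b,1,w)
    p=P[(mm>0)&(c['range_z']>0)]
    A=P[a[1],a[0]];B=P[b[1],b[0]]
    view=(A+B)/2-c['extrinsics'][:3,3];view/=np.linalg.norm(view)
    dd=(B-A)/np.linalg.norm(B-A); m=(A+B)/2+view*.012
    x=np.r_[m,dd]
    def dist(x,p):
        u=x[3:]/np.linalg.norm(x[3:]);v=p-x[:3];t=v@u
        return np.linalg.norm(v-t[:,None]*u,axis=1)-.014,t
    for thr in (.012,.008,.004,.004):
        e,t=dist(x,p);q=p[(abs(e)<thr)&(abs(t)<.17)];x0=x
        x=least_squares(lambda x:np.r_[dist(x,q)[0],(x-x0)*1e-2,],x,loss='soft_l1',f_scale=.001).x
    e,t=dist(x,p);k=abs(e)<.003;u=x[3:]/np.linalg.norm(x[3:])
    print(name,k.sum(),'resid',abs(e[k]).mean(),'t ends',np.percentile(t[k],[0,1,99,100]).round(4))
    e0,e1=np.percentile(t[k],[.7,99.3]);m=x[:3]+u*(e0+e1)/2
    print('mid',m.round(4),'len',e1-e0,'yaw',np.degrees(np.arctan2(u[1],u[0])),'pitch',np.degrees(np.arcsin(u[2])))
    return m,u
E
python3 - <<'E'
from h import *
m,u=fitculm('s3',(318,149),(430,174),17)
v=m-seat;print('in bench',v@BX,v@BY,v[2])
c=ld('s3');f=c['frame'][:,:,::-1];cv2.imwrite('pics/c3.png',cv2.resize(f[120:270,290:450],None,fx=4,fy=4,interpolation=2))
# bench cross-check in scene cam
P=pts(c)
for lo,hi in ((.105,.112),(.047,.054),(.151,.162)):
  z=((P[...,2]>lo)&(P[...,2]<hi)); z[:175]=0;z[265:]=0;z[:,:300]=0;z[:,450:]=0
  nn,l,st,ce=cv2.connectedComponentsWithStats(z.astype(np.uint8))
  for i in range(1,nn):
    if st[i,4]>12: q=P[l==i];print(lo,st[i],q.mean(0).round(4),cv2.minAreaRect((q[:,:2]*1000).astype(np.float32)))
E
```

```text
s3 1329 resid 0.0009354825776800727 t ends [-0.1525 -0.1491  0.1448  0.1477]
mid [0.5439 0.1979 0.2299] len 0.2952603254045436 yaw 83.26221065599978 pitch -0.05812976673673287
in bench -0.00213428556715313 0.0006250122813792907 0.13011660004216052
0.105 [328 176  13  11  75] [0.4919 0.1016 0.1068] ((493.5309753417969, 101.66555786132812), (22.601268768310547, 41.65185546875), 84.60367584228516)
0.105 [315 197  13  11  83] [0.5837 0.0912 0.107 ] ((583.3204956054688, 91.14248657226562), (22.596012115478516, 40.597469329833984), 85.23051452636719)
0.105 [402 199  10   8  45] [0.5264 0.299  0.1073] ((526.97412109375, 298.80303955078125), (21.263574600219727, 19.92704963684082), 82.03242492675781)
0.105 [393 218  13  12 102] [0.6075 0.2894 0.107 ] ((607.1436767578125, 289.4317321777344), (21.177040100097656, 38.26934814453125), 83.1393051147461)
0.047 [ 309  195  107   55 2437] [0.5561 0.205  0.0491] ((549.5479125976562, 196.21470642089844), (258.8529357910156, 131.3063507080078), 83.64348602294922)
0.151 [432 194   7   6  31] [0.5397 0.3601 0.1548] ((538.8134765625, 360.2909851074219), (13.816545486450195, 12.827507019042969), 88.96109771728516)
```

View pics/c3.png

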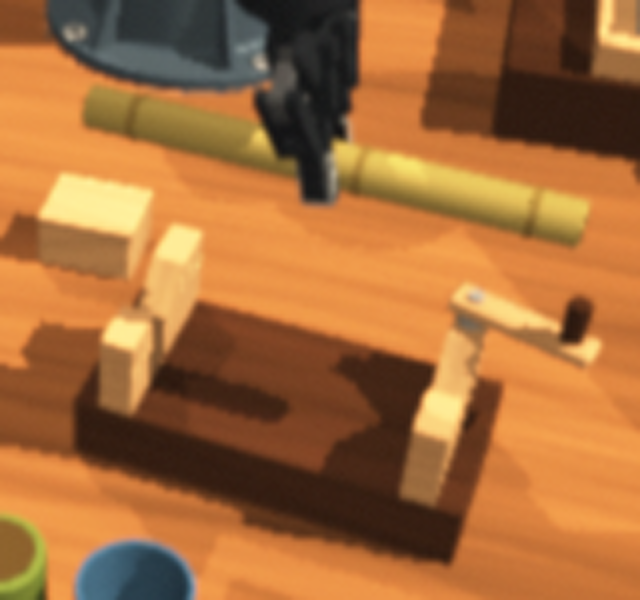

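The culm is level (-0.06°), aligned with the bench (83.3°) and centred to about 1 mm. The two cameras put the notch line about 3 mm apart, at x ≈ 0.546 and 0.549, so I'll aim for 0.547. Now I'll lower to just above the seat.

Run:
```python
from h import *
s=r.get_state();p=s['tool_pos'];R0=q2R(s['orientation']);print(p)
for dz in (-.05,-.09,-.12): print(dz,rel(p+BX*.0035+BY*-.001+[0,0,dz],R0))
```

```text
[0.54446798 0.19809634 0.22173639]
-0.05 [12.17 -3.52 48.5   0.    0.    0.  ]
-0.09 [21.13 -3.53 87.49  0.    0.    0.  ]
-0.12 [ 27.85  -3.54 116.73   0.     0.     0.  ]
```

```bash
python3 -m jog '6 -2.5 24 0 0 0 1;12 -2.5 48.5 0 0 0 1;17 -2.5 68 0 0 0 1;21 -2.5 87.5 0 0 0 1;24.5 -2.5 102 0 0 0 1;26.7 -2.5 112 0 0 0 1;26.7 -2.5 112 0 0 0 1;26.7 -2.5 112 0 0 0 1'
python3 - <<'E'
from h import *
s=r.get_state();print(s['tool_pos'],s['contact_force'])
snap('scene','s4');f=ld('s4')['frame'][:,:,::-1];cv2.imwrite('pics/c4.png',cv2.resize(f[130:270,290:450],None,fx=4,fy=4,interpolation=2))
m,u=fitculm('s4',(318,191),(420,222),15)
E
```

```text
t: 6.45
tool_pos: [0.5473, 0.1965, 0.1072]
orientation: [0.084, -0.66, 0.743, 0.075]
contact_force: [0.1, 0.1, -0.6]
gripper_width: 0.0265
[0.54727206 0.19651015 0.10719738] [ 0.08357928  0.05203272 -0.6298788 ]
s4 130 resid 0.0012879602285501284 t ends [-0.1808 -0.1788  0.1785  0.1795]
mid [ 0.449   0.1928 -0.0135] len 0.358030237711052 yaw 83.17622948148012 pitch -0.03160706297608297
```

View pics/c4.png

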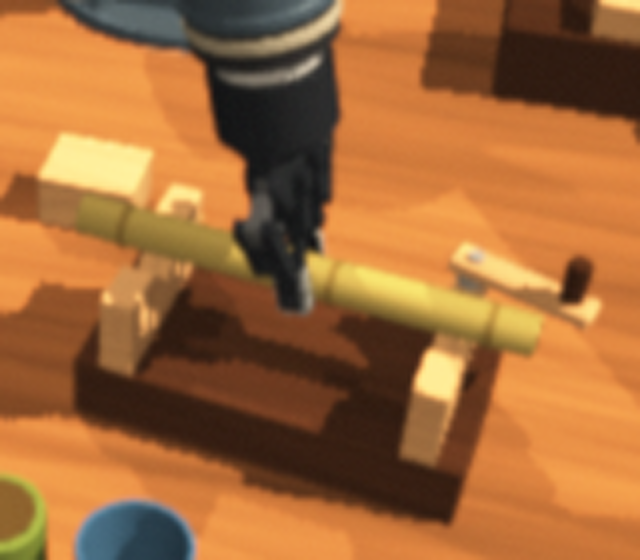

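The culm is hovering over the notches, spanning about (312,183) to (423,213) in scene px, and it is clear of the keeper. I'll continue down slowly.

Run:
```python
from h import *
m,u=fitculm('s4',(318,184),(418,211),15)
v=m-seat;print('in bench',v@BX,v@BY,v[2])
s=r.get_state();p=s['tool_pos'];R0=q2R(s['orientation'])
for dz in (-.010,-.014,-.018,-.020): print(dz,rel(p+[0,0,dz],R0))
```

```text
s4 1081 resid 0.0009563959166757507 t ends [-0.1498 -0.1444  0.1441  0.1466]
mid [0.5483 0.1977 0.1159] len 0.2904956176101793 yaw 83.110846723557 pitch 0.0580893610894293
in bench 0.002299304552371594 0.0009515263099175125 0.01609600275323514
-0.01 [2.24 0.01 9.75 0.   0.   0.  ]
-0.014 [3.140e+00 1.000e-02 1.364e+01 0.000e+00 0.000e+00 0.000e+00]
-0.018 [4.040e+00 1.000e-02 1.754e+01 0.000e+00 0.000e+00 0.000e+00]
-0.02 [4.480e+00 1.000e-02 1.949e+01 0.000e+00 0.000e+00 0.000e+00]
```

```bash
python3 -m jog '1.1 0 5 0 0 0 1;2.2 0 9.75 0 0 0 1;2.7 0 11.7 0 0 0 1;3 0 12.7 0 0 0 1;3.1 0 13.6 0 0 0 1;3.1 0 13.6 0 0 0 1'
python3 - <<'E'
from h import *
s=r.get_state();print(s['tool_pos'],s['contact_force'],s['wrist_torque'])
E
```

```text
t: 7.1
tool_pos: [0.5474, 0.1967, 0.0935]
orientation: [0.084, -0.66, 0.742, 0.075]
contact_force: [0.0, -0.0, -0.8]
gripper_width: 0.0267
[0.54740635 0.19673822 0.09347513] [ 1.35632117e-04 -4.74882176e-02 -8.17069896e-01] [-0.27298115  0.0416144   0.0128706 ]
```

```bash
python3 -m jog '0.2 0 1 0 0 0 1;0.4 0 1.9 0 0 0 1;0.4 0 1.9 0 0 0 1;0.4 0 1.9 0 0 0 1'; python3 -m jog '0.2 0 1 0 0 0 1;0.2 0 1 0 0 0 1;0.2 0 1 0 0 0 1'
```

```text
t: 7.5
tool_pos: [0.5474, 0.1968, 0.0916]
orientation: [0.084, -0.66, 0.742, 0.075]
contact_force: [-0.3, 0.3, -0.6]
gripper_width: 0.0265
t: 7.8
tool_pos: [0.5474, 0.1968, 0.0905]
orientation: [0.084, -0.66, 0.742, 0.075]
contact_force: [-0.8, -0.5, -1.3]
gripper_width: 0.0264
```

```bash
python3 -m jog '0.2 0 1 0 0 0 1;0.2 0 1 0 0 0 1;0.2 0 1 0 0 0 1'; python3 -m jog '0.2 0 1 0 0 0 1;0.2 0 1 0 0 0 1;0.2 0 1 0 0 0 1'
```

```text
t: 8.1
tool_pos: [0.5475, 0.1969, 0.09]
orientation: [0.085, -0.66, 0.742, 0.075]
contact_force: [-3.7, -1.6, 7.1]
gripper_width: 0.0266
t: 8.4
tool_pos: [0.5476, 0.1969, 0.0899]
orientation: [0.085, -0.66, 0.742, 0.075]
contact_force: [-7.2, -4.4, 16.1]
gripper_width: 0.0268
```

Contact shows 16 N upward and -7 N in x, so the notch centre lies slightly toward -x. I'll relieve that and then look.

```bash
python3 -m jog '0 1 0 0 0 0 1;0 1 0 0 0 0 1;0 1 0 0 0 0 1'
python3 - <<'E'
from h import *
s=r.get_state();print(s['tool_pos'],s['contact_force'],s['wrist_torque'])
snap('scene','s5');f=ld('s5')['frame'][:,:,::-1];cv2.imwrite('pics/c5.png',cv2.resize(f[130:270,290:450],None,fx=4,fy=4,interpolation=2))
m,u=fitculm('s5',(318,189),(418,216),15)
v=m-seat;print('in bench',v@BX,v@BY,v[2])
E
```

```text
t: 8.7
tool_pos: [0.547, 0.1971, 0.0902]
orientation: [0.085, -0.66, 0.742, 0.074]
contact_force: [0.8, -1.5, 4.3]
gripper_width: 0.0267
[0.54696856 0.19705726 0.09017449] [ 0.76829226 -1.4993759   4.26451112] [-0.28232247 -0.15621663  0.05322203]
s5 1036 resid 0.000993460704132547 t ends [-0.1513 -0.1472  0.1429  0.1453]
mid [0.548  0.1979 0.0989] len 0.2913331053048983 yaw 83.19152613360748 pitch -0.1677952830509338
in bench 0.0019678986842269932 0.0010938287714462348 -0.0008708871369973586
```

View pics/c5.png

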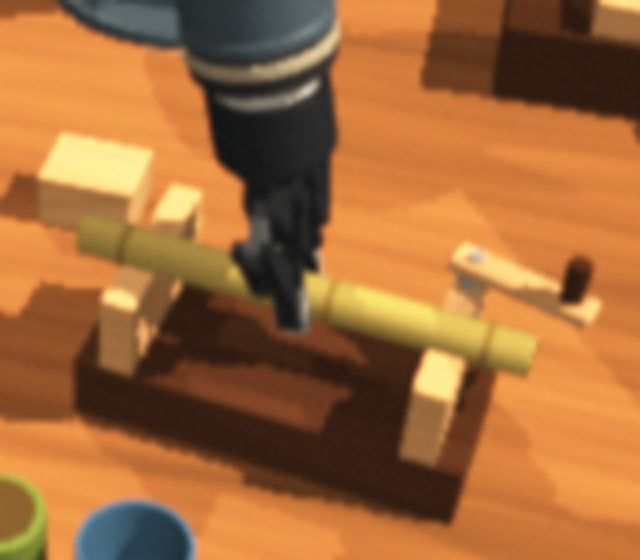

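The culm sits in both notches: mid height 0.099, level, and centred to about 1 mm. Forces are small. I'll release and back off.

```bash
python3 -m jog '0 0 0 0 0 0 0.2;0 0 0 0 0 0 0;0 0 0 0 0 0 -0.5;0 0 0 0 0 0 -1;0 0 0 0 0 0 -1;0 0 0 0 0 0 -1;0 0 0 0 0 0 -1'; python3 -m jog '0 0 -15 0 0 0 -1;0 0 -40 0 0 0 -1;0 0 -80 0 0 0 -1;0 0 -120 0 0 0 -1;0 0 -150 0 0 0 -1;0 0 -150 0 0 0 -1'
python3 - <<'E'
from h import *
s=r.get_state();print(s['joints'])
snap('scene','s6');f=ld('s6')['frame'][:,:,::-1];cv2.imwrite('pics/c6.png',cv2.resize(f[130:270,290:450],None,fx=4,fy=4,interpolation=2))
m,u=fitculm('s6',(318,189),(418,216),15)
v=m-seat;print('in bench',v@BX,v@BY,v[2])
E
```

```text
t: 9.45
tool_pos: [0.5469, 0.1971, 0.0901]
orientation: [0.085, -0.66, 0.742, 0.074]
contact_force: [-0.3, -0.6, -0.7]
gripper_width: 0.0852
t: 10.05
tool_pos: [0.5444, 0.1632, 0.2406]
orientation: [0.088, -0.66, 0.742, 0.073]
contact_force: [0.5, 0.5, 0.0]
gripper_width: 0.0849
[ 0.17467497  0.27953121  0.03400363  1.25023355  0.21670543 -1.27097347]
s6 1203 resid 0.0009884860653714786 t ends [-0.1515 -0.1476  0.1422  0.1454]
mid [0.5483 0.1978 0.0986] len 0.29087383802131245 yaw 83.34598340124873 pitch -0.08889279321588255
in bench 0.002312609993415448 0.0010772239273016924 -0.0011896652913524625
```

View pics/c6.png

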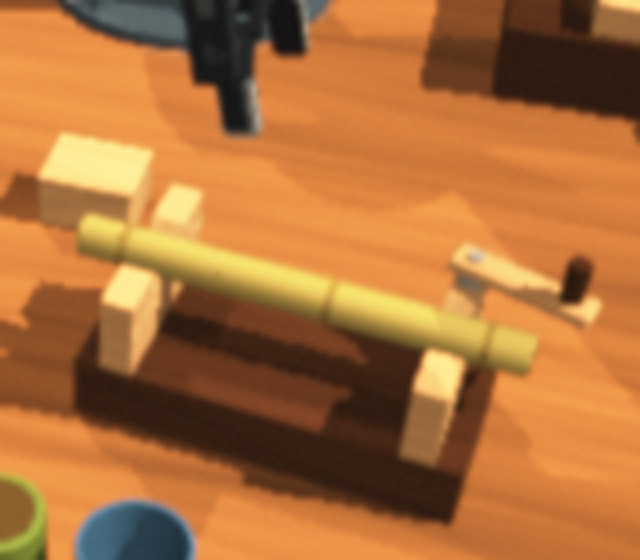

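The culm is released and resting in both saddles, level, at mid z 0.0986. Next is the keeper. I'll hover over the knob with the jaws along the mean tangent, yaw 121°.

```bash
cat >> h.py <<'E'
seat=np.array([.5468,.197,.0998]); piv=seat-BX*.046+BY*.1
def knob(th): # keeper angle deg
    a=np.radians(83.3-th); return np.array([piv[0]+.064*np.cos(a),piv[1]+.064*np.sin(a)])
RK=vert(121)
E
python3 - <<'E'
from h import *
print(knob(14.5))
print(rel(np.r_[knob(14.5),.22],RK))
E
```

```text
[0.5359252  0.36135264]
[-186.54   31.08   61.77    5.66   12.3    52.06]
```

```bash
python3 -m jog '-40 5 0 1 2 8 -1;-80 12 10 2 4 16 -1;-120 20 25 3 6 24 -1;-155 26 40 4 8 33 -1;-186.5 31 62 5 10.5 42 -1;-186.5 31 62 5.7 12.3 52 -1;-186.5 31 62 5.7 12.3 52 -1;-186.5 31 62 5.7 12.3 52 -1'
python3 - <<'E'
from h import *
s=r.get_state();print(s['joints'],s['gripper_width'])
print(rel(np.r_[knob(14.5),.141],RK))
snap('wrist','w7');snap('scene','s7')
f=ld('s7')['frame'][:,:,::-1];cv2.imwrite('pics/c7.png',cv2.resize(f[110:250,340:480],None,fx=4,fy=4,interpolation=2))
E
```

```text
t: 10.9
tool_pos: [0.5355, 0.362, 0.2177]
orientation: [-0.001, -0.268, 0.964, -0.001]
contact_force: [0.9, -0.0, 0.5]
gripper_width: 0.0851
[ 5.94819595e-01  5.37927379e-01  3.81113793e-01  1.41666331e+00
 -8.02963041e-04  5.30439671e-02] 0.0851024189698548
[-2.600e-01 -7.000e-01  7.668e+01 -5.000e-02 -1.500e-01  4.000e-02]
```

View pics/w7.png

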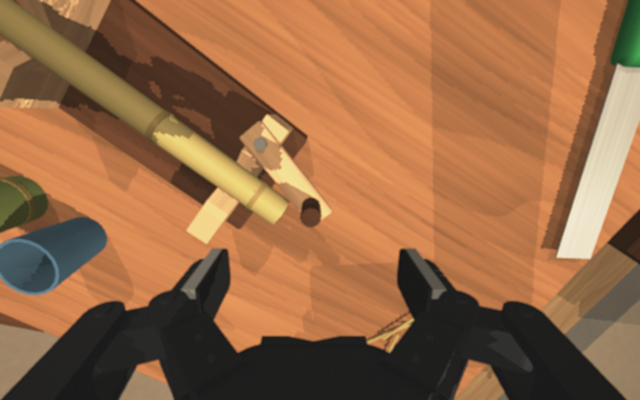

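View pics/c7.png

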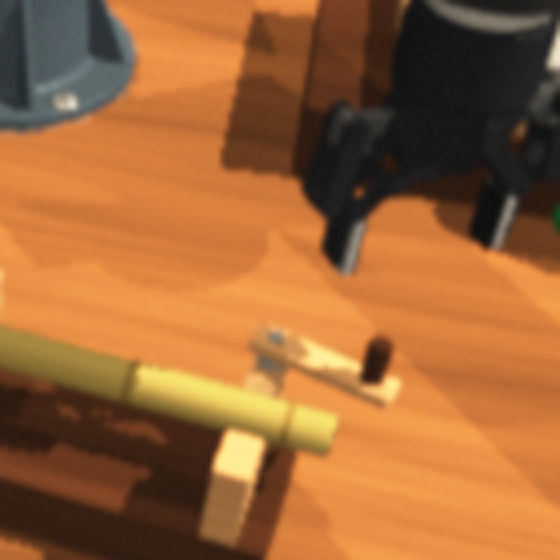

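In the wrist view the knob is at (311,204), between the open jaws (228 and 400). I'll check its position by depth before descending.

Run:
```python
from h import *
P=pts(ld('w7')); 
z=(P[...,2]>.150)&(P[...,2]<.163); z[:180]=0;z[235:]=0;z[:,:285]=0;z[:,335:]=0
q=P[z];print(q.mean(0),z.sum(),cv2.minAreaRect((q[:,:2]*1000).astype(np.float32)),knob(14.5))
```

```text
[0.53589246 0.35904828 0.15704047] 385 ((536.688232421875, 359.4498291015625), (15.244475364685059, 15.389996528625488), 14.022464752197266) [0.5359252  0.36135264]
```

Run:
```python
from h import *
P=pts(ld('w7')); b=P[142:148,257:264].reshape(-1,3).mean(0); print('bolt',b,piv)
m,u=fitculm('w7',(20,30),(270,205),25)
K=np.array([.5363,.3594]); R0=q2R(r.get_state()['orientation'])
v=K-b[:2];print('len',np.linalg.norm(v),'keeper',83.3-np.degrees(np.arctan2(v[1],v[0])))
print('go',rel(np.r_[K,.141],RK))
```

```text
bolt [0.51425351 0.30045059 0.13109603] [0.51278122 0.30168392 0.0998    ]
w7 8784 resid 0.0005351634033030029 t ends [-0.1176 -0.114   0.1238  0.1287]
mid [0.5511 0.219  0.1006] len 0.23940479597881492 yaw 83.411588485581 pitch -0.018693469158935286
len 0.06293711207396002 keeper 13.805293526416776
go [ 5.800e-01 -1.850e+00  7.776e+01 -3.000e-02 -2.000e-02  2.100e-01]
```

```bash
python3 -m jog '0.6 -1.9 40 0 0 0 -1;0.6 -1.9 65 0 0 0 -1;0.6 -1.9 77 0 0 0 -1;0.6 -1.9 77 0 0 0 -1;0.6 -1.9 77 0 0 0 0;0.6 -1.9 77 0 0 0 0.4;0.6 -1.9 77 0 0 0 1;0.6 -1.9 77 0 0 0 1;0.6 -1.9 77 0 0 0 1;0.6 -1.9 77 0 0 0 1' 20
python3 - <<'E'
from h import *
s=r.get_state();print(s['contact_force'],s['gripper_width'],s['tool_pos'])
piv=np.array([.5137,.300]);R0=q2R(s['orientation'])
k0=None
for th in (13.8,22,30,38,46,54,62,70,78,84,88,90,92):
    a=np.radians(83.3-th);k=piv+.0637*np.array([np.cos(a),np.sin(a)])
    if k0 is None:k0=k
    print(th,rel(s['tool_pos']+np.r_[k-k0,0],R0)[:3])
E
```

```text
t: 12.0
tool_pos: [0.5365, 0.3596, 0.1422]
orientation: [0.0, -0.269, 0.963, -0.0]
contact_force: [-0.9, -0.0, 3.2]
gripper_width: 0.0148
[-0.93156887 -0.04996845  3.2458169 ] 0.014801855885879888 [0.53651338 0.3595645  0.14218562]
13.8 [0. 0. 0.]
22 [-5.12 -7.54  0.01]
30 [-9.030e+00 -1.552e+01  1.000e-02]
38 [-1.178e+01 -2.396e+01  2.000e-02]
46 [-1.334e+01 -3.271e+01  2.000e-02]
54 [-1.366e+01 -4.160e+01  2.000e-02]
62 [-1.275e+01 -5.044e+01  3.000e-02]
70 [-1.061e+01 -5.906e+01  3.000e-02]
78 [-7.290e+00 -6.731e+01  3.000e-02]
84 [-4.070e+00 -7.314e+01  3.000e-02]
88 [-1.590e+00 -7.683e+01  3.000e-02]
90 [-2.500e-01 -7.861e+01  3.000e-02]
92 [ 1.140e+00 -8.034e+01  3.000e-02]
```

Gripped: 14.8 mm reported opening on the 16 mm knob. I'll swing it, first half then check forces.

```bash
python3 -m jog '-2.7 -3.7 0 0 0 0 1;-5.1 -7.5 0 0 0 0 1;-7.2 -11.5 0 0 0 0 1;-9 -15.5 0 0 0 0 1;-10.5 -19.7 0 0 0 0 1;-11.8 -24 0 0 0 0 1;-12.7 -28.3 0 0 0 0 1;-13.3 -32.7 0 0 0 0 1;-13.3 -32.7 0 0 0 0 1'
python3 - <<'E'
from h import *
s=r.get_state();print(s['contact_force'],s['gripper_width'],s['tool_pos'])
snap('scene','s8')
f=ld('s8')['frame'][:,:,::-1];cv2.imwrite('pics/c8.png',cv2.resize(f[130:250,340:460],None,fx=4,fy=4,interpolation=2))
piv=np.array([.5137,.300]);R0=q2R(s['orientation'])
for th in (54,62,70,78,84,88,90,92):
    a=np.radians(83.3-th);k=piv+.0637*np.array([np.cos(a),np.sin(a)])
    print(th,rel(np.r_[k,s['tool_pos'][2]],R0)[:3])
E
```

```text
t: 12.9
tool_pos: [0.5657, 0.3382, 0.1423]
orientation: [0.001, -0.269, 0.963, -0.0]
contact_force: [3.0, 2.8, 0.0]
gripper_width: 0.015
[3.04637638 2.78104277 0.0482943 ] 0.014995625170956562 [0.56571639 0.33817393 0.14227035]
54 [ 0.55 -7.98  0.04]
62 [  1.46 -16.82   0.05]
70 [  3.59 -25.45   0.05]
78 [  6.9  -33.69   0.05]
84 [ 10.12 -39.53   0.05]
88 [ 12.6  -43.22   0.05]
90 [ 13.93 -45.     0.05]
92 [ 15.33 -46.73   0.05]
```

View pics/c8.png

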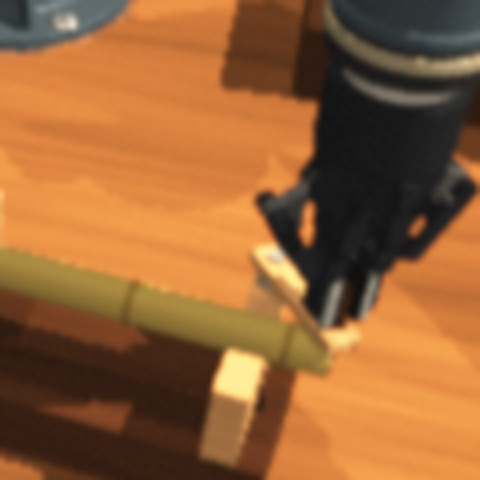

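The keeper is turning with the gripper and forces are low (about 4 N). I'll finish the swing.

```bash
python3 -m jog '0.2 -4 0 0 0 0 1;0.5 -8 0 0 0 0 1;0.9 -12.4 0 0 0 0 1;1.5 -16.8 0 0 0 0 1;2.5 -21 0 0 0 0 1;3.6 -25.5 0 0 0 0 1;5.2 -29.6 0 0 0 0 1;6.9 -33.7 0 0 0 0 1;8.5 -36.6 0 0 0 0 1;10.1 -39.5 0 0 0 0 1;12.6 -43.2 0 0 0 0 1;13.9 -45 0 0 0 0 1;13.9 -45 0 0 0 0 1;13.9 -45 0 0 0 0 1'
python3 - <<'E'
from h import *
s=r.get_state();print(s['contact_force'],s['gripper_width'],s['tool_pos'])
v=s['tool_pos'][:2]-[.5137,.300];print(np.linalg.norm(v),83.3-np.degrees(np.arctan2(v[1],v[0])))
v=s['tool_pos'][:2]-piv[:2];print(np.linalg.norm(v),83.3-np.degrees(np.arctan2(v[1],v[0])))
snap('scene','s9')
f=ld('s9')['frame'][:,:,::-1];cv2.imwrite('pics/c9.png',cv2.resize(f[130:250,340:460],None,fx=4,fy=4,interpolation=2))
E
```

```text
t: 14.35
tool_pos: [0.577, 0.2925, 0.1423]
orientation: [0.001, -0.269, 0.963, -0.0]
contact_force: [-2.0, 2.1, 0.8]
gripper_width: 0.0149
[-2.03717173  2.07210896  0.81250801] 0.014881439787817695 [0.57697171 0.29249476 0.14232716]
0.06371528387546842 90.06477311951012
0.06484488138775127 91.44680292963179
```

View pics/c9.png

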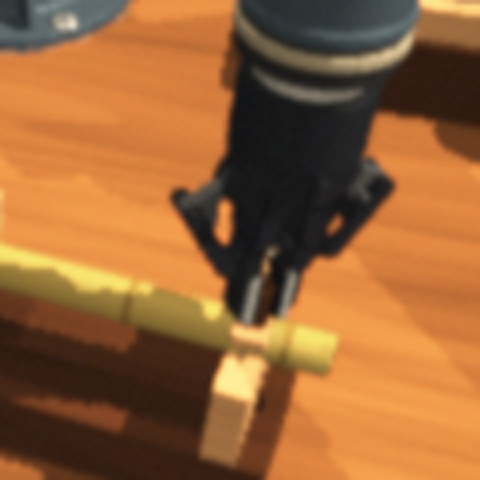

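The keeper is about square (90–91°). I'll release, retract upward and check.

```bash
python3 -m jog '0 0 0 0 0 0 0.4;0 0 0 0 0 0 0;0 0 0 0 0 0 -1;0 0 0 0 0 0 -1;0 0 0 0 0 0 -1;0 0 0 0 0 0 -1;0 0 -30 0 0 0 -1;0 0 -70 0 0 0 -1;0 0 -110 0 0 0 -1;0 0 -110 0 0 0 -1'; python3 -m jog '-40 40 0 0 0 0 -1;-75 75 0 0 0 0 -1;-110 110 0 0 0 0 -1;-145 145 0 0 0 0 -1;-180 180 0 0 0 0 -1;-200 200 0 0 0 0 -1;-200 200 0 0 0 0 -1';python3 - <<'E'
from h import *
print(r.get_state()['contact_force'])
snap('scene','s10');snap('top','t10')
m,u=fitculm('s10',(318,189),(418,216),15)
f=ld('t10')['frame'][:,:,::-1];cv2.imwrite('pics/c10.png',cv2.resize(f[170:280,150:330],None,fx=4,fy=4,interpolation=2))
f=ld('s10')['frame'][:,:,::-1];cv2.imwrite('pics/c11.png',cv2.resize(f[130:270,290:450],None,fx=4,fy=4,interpolation=2))
E
```

```text
t: 15.4
tool_pos: [0.5784, 0.2934, 0.2581]
orientation: [0.005, -0.269, 0.963, 0.0]
contact_force: [-0.5, 0.9, 1.4]
gripper_width: 0.0854
t: 16.1
tool_pos: [0.5728, 0.4791, 0.2782]
orientation: [0.006, -0.27, 0.963, 0.001]
contact_force: [0.2, 1.3, 0.8]
gripper_width: 0.0853
[0.17608961 1.25849493 0.75976634]
s10 1108 resid 0.0010131509034780554 t ends [-0.1512 -0.1474  0.1424  0.145 ]
mid [0.5483 0.1977 0.0986] len 0.2910354555326922 yaw 83.36029200107964 pitch 0.03367336864527728
```

View pics/c10.png

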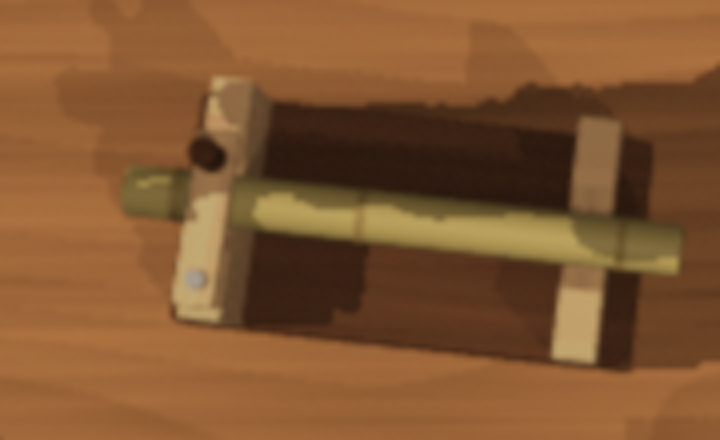

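View pics/c11.png

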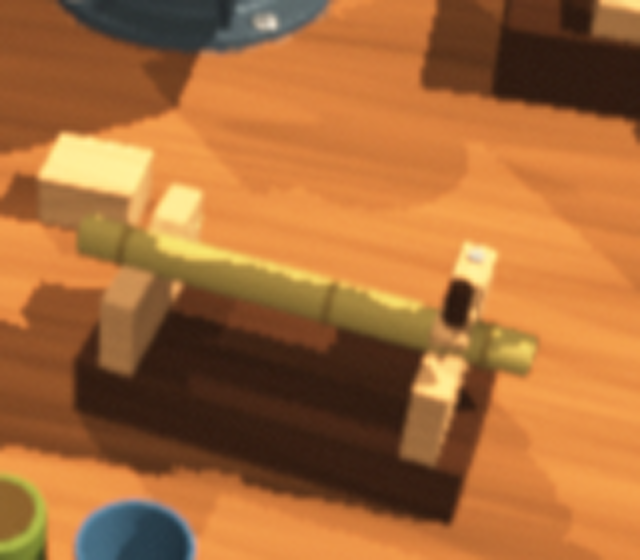

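View pics/s10.png

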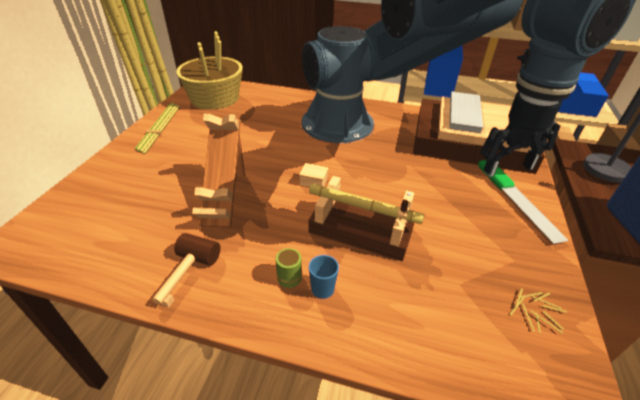

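The keeper lies across the culm at the left saddle (top crop: knob (207,152), pin (196,278)). The bystanders look unmoved. I'll do a final numeric check of keeper angle, centring and bystander shift.

Run:
```python
from h import *
c=ld('t10');P=pts(c)
z=(P[...,2]>.15)&(P[...,2]<.165);z[:,:185]=0;z[:,225:]=0;z[:195]=0;z[220:]=0;k=P[z].mean(0)
z=(P[...,2]>.122)&(P[...,2]<.132);z[:,:185]=0;z[:,225:]=0;z[:195]=0;z[250:]=0;q=P[z]
print('knob',k,'arm',cv2.minAreaRect((q[:,:2]*1000).astype(np.float32)))
v=k[:2]-piv[:2];print(np.linalg.norm(v),83.3-np.degrees(np.arctan2(v[1],v[0])))
m,u=fitculm('t10',(186,219),(315,232),13)
v=m-[.5459,.1965,.0998];print('culm in bench',v@BX,v@BY,v[2])
a=ld('top0')['frame'].astype(int);b=c['frame'].astype(int)
for nme,(x0,x1,y0,y1) in dict(mug=(258,295,112,155),off=(298,330,120,160),mal=(388,440,70,158),pine=(315,355,285,320)).items():
  g=lambda f:cv2.cvtColor(f[y0:y1,x0:x1].astype(np.uint8),cv2.COLOR_RGB2GRAY).astype(np.float32)
  print(nme,cv2.phaseCorrelate(g(a),g(b)))
print(r.get_state()['qd'].round(3))
```

```text
knob [0.57458783 0.29236713 0.15753241] arm ((544.34130859375, 297.29180908203125), (23.439125061035156, 93.52527618408203), 83.34331512451172)
0.06250487172125507 91.87227935839758
t10 1459 resid 0.0010753754477133815 t ends [-0.1496 -0.1467  0.1455  0.1494]
mid [0.5455 0.1951 0.1005] len 0.2940732236901306 yaw -96.65579276633161 pitch 0.0039821883084741145
culm in bench -0.00023953207991494918 -0.0014229772945561496 0.0006754837513736067
mug ((-0.0401972405270854, 0.480385911802955), 0.9882483596271939)
off ((-0.011300682370372073, -0.032639424592524335), 1.0084997666999698)
mal ((0.024363535351991317, 0.009678692554771828), 0.978880862444026)
pine ((0.0548779284436236, 0.04013303938785029), 0.9743542479144203)
[-0.032 -0.017  0.003  0.105 -0.008 -0.016]
```

```bash
python3 -m jog '0 0 0 0 0 0 -1;0 0 0 0 0 0 -1;0 0 0 0 0 0 -1'; python3 -c "
from h import *
print(r.get_state()['qd'].round(3)); r.sign_off()"
```

```text
t: 16.5
tool_pos: [0.5754, 0.4802, 0.2758]
orientation: [0.007, -0.27, 0.963, 0.002]
contact_force: [-0.1, -0.1, 0.2]
gripper_width: 0.0852
[-0.001 -0.002  0.002 -0.003  0.001  0.001]
the job is handed in; nothing more can be done
```

The culm is lying in both saddles with the keeper swung square across it, and I handed the job in at about 16.5 s. I gripped the culm at its middle and lifted it out square to the plank. I lowered it until it touched the notches, let go, then turned the keeper by its knob.

What the last checks showed:
- **Culm:** it is level (0.0° from the top camera) and in line with the block. Its ends are centred to about 1 mm, with the two cameras reading -1.4 and +1.1 mm. Its middle is 99–100 mm above the table.
- **Keeper:** the fitted outline of the arm is square to the culm. The knob position gives about 90–92°; the spread comes from 1–2 mm uncertainty in where the pin is.
- **Robot:** it is touching nothing and is at rest.
- **Bystanders:** the mallet, offcut and pine block show no shift. The mug check read half a pixel, which is probably a lighting change, as the arm was never near it.

Two things did not go exactly as planned:
- **Grip angle:** at the full 35° tilt a wrist joint reached its limit, so I gripped with the tool tilted 22° instead.
- **Notch position:** the cameras disagreed by about 3 mm on where the notch line was. The contact forces settled it: they peaked at about 18 N while lowering.

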